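# Fetch the waveguide straight from behind the standing components

## Task

Lay the long brass waveguide straight, which lies at the back of the component tray, in the two saddles of the test stand, centred over the saddles. To get at it, first stand the three tall components in front of it (horn, finned load, termination) upright on the side mat, and once the straight lies in the stand put each of them back, upright, on the very spot in the tray that it came from. Leave the elbow and the adapter in the tray and the wrench on the bench where they are, and knock nothing over.

Things in the scene. Friction and masses are not known exactly. Their poses are not given: they have to be found in the camera images.
- straight: Piece to fetch: brass waveguide, 160 mm long along its y. Tube 25.4 mm wide (x), 12.7 mm high; 41.4 mm square, 6 mm thick flanges at both ends, on which it lies. Origin under its middle, level with the flange undersides; tube from 14.4 to 27.1 mm above it; z up. 0.2 to 0.35 kg. Starts in the tray, 57 mm farther (tray +x) than the row of tall components, 4 to 15 mm clear of them. Either way round.
- horn: Grey horn antenna standing on its mouth: square mouth 52 x 52 mm at the bottom, tapering up to a neck of 14 mm (x) by 26.5 mm (y), with a bare metal flange 41.4 mm square from 90 to 98 mm height on top (the part to grip, by its edges). Origin at the centre of its underside, z up. About 0.18 kg. One of the three in the front row of the tray.
- load: Black round finned coaxial load standing on its flat end: 45 mm diameter, 86 mm high, with a round steel connector of 20 mm diameter on top from 86 to 108 mm height. Can be gripped by the connector or the fins. Origin at the centre of its underside, z up. 0.24 to 0.39 kg. One of the three in the front row of the tray.
- termination: Waveguide termination standing on its 41.4 mm square, 6 mm thick brass flange: a slim upright copper tube 12.7 mm (x) by 25.4 mm (y), with a brass cap of 15 x 28 mm from 116 to 124 mm height, 124 mm high in all. Origin at the centre of its underside, z up. About 0.20 kg. One of the three in the front row of the tray.
- tray: Fixed grey steel component tray with a dark liner, 180 mm (x) by 300 mm (y) outside, rim 14 mm high and 4 mm thick, inner floor 4 mm above the bench. Origin at the centre of its underside, +x away from the robot. The three tall components stand in a row along its y, 60 mm apart, about 20 mm on the near side of its middle; their order differs from start to start.
- mat: The side area: a fixed blue-grey rubber mat, 200 mm (x) by 170 mm (y), 3 mm thick, empty, to one side of the tray (left or right). Origin at the centre of its underside. A component stands on it when its centre is over the mat.
- stand: Fixed test stand across from the mat. Origin: underside of base, midway between 2 white saddles at x = -45, +45 mm (14 mm thick; floor at z 55 mm, 32 mm wide; jaws flare to 54 mm at z 78 mm). The straight lies along stand x; seated, its origin is 41 mm above the stand's. Base x -115 to +165 mm, 80 mm wide; fixed launcher at +x, 93 mm from origin (13 mm past a centred straight), 90 mm high.
- elbow: Bystander, not to be disturbed: small brass waveguide elbow, about 45 mm in size and 53 mm high, loose in the tray at its +y end. Origin under the centre of the flange it stands on.
- adapter: Bystander, not to be disturbed: small metal coax adapter on a 41.4 mm square flange, 30 mm high, loose in the tray at its -y end. Origin under the centre of the flange.
- wrench: Bystander, not to be disturbed: steel spanner 160 mm long, lying on the bench between robot and tray. Origin under its middle.
Not all that is in view belongs to the job. What is shaped like the horn but blue is not meant. Of the things that look like the termination, take the one that is farthest to the robot's left at the start.

How it is judged:
By the outcome, as a careful person would: the job done as asked, in the order asked, and still so for the second after the job is handed in, with the robot touching nothing.
It also fails if it takes over 141 s, if anything falls off the work surface, if the arm or the gripper's body presses on something with over 40 N, if the wrist force passes 120 N, or if a joint passes its speed limit or range.

## Robot

A 6-joint arm with a two-finger parallel gripper is mounted at the origin on the work surface. World frame = base frame: x ahead of the robot, y to its left, z up, the work surface at z = 0. Lengths are in m, angles in degrees, forces in N, time in s.
With the tool pointing down it reaches from about 0.25 to 0.725 m from the base axis. Payload 9.7 kg.
Tool frame: the origin (TCP) lies midway between the tips of the shut fingers; the grasp point (between the pads) lies 19 mm behind it (bot.pinch_z is the distance from the TCP to the grasp point, in m); z points along the fingers, y is the line along which they close (so a half turn about z gives the same grasp; the last joint's range is limited). The gripper opens to 85 mm and grips with 20 to 120 N. Pads are 22 mm wide; open, the fingers measure 114 mm over their backs; the gripper's body (76 mm by 85 mm) begins 54 mm behind the grasp point. The pads swing forward as they close: fully open they stand 13 mm farther back than shut.
Start: joints at [74.656, 4.979, 10.078, 95.1, 0, 90], TCP at [0.146, 0.53, 0.231] pointing down, gripper open.
Joint ranges: [-179.16, 179.16], [-48.56, 103.87], [-65.8, 70.77], [-126.05, 130.52], [-82.76, 87.17], [-180, 180]. Speed limits (degrees/s): [127.2, 127.2, 147.25, 180, 180, 180].

## Interface

Orientations are given as [roll, pitch, yaw] about the fixed x, y, z axes, in that order (R = Rz(yaw) Ry(pitch) Rx(roll)).
In Python, from workcell import sensors, camera, ticket, bot gives the robot as it stands.
- The arm moves only by the shell command python3 -m handwheel 'ROWS' [FORCE]. ROWS is a JSON object of lists of equal length, an entry for each row: "gripper": the opening, from -1 (shut) to 1 (fully open); "slide": the shift along the tool's x, y, z in mm, a list of three; "yaw": the turn about the tool's z in rad. A call has 1 to 8 rows; each row shifts and turns the commanded pose from where the row before left it, along the tool's axes as they then stand; what a row does not reach is not made up. A row lasts 1/12 s, in which the tool goes at most 41.7 mm and 7.16 degrees, less where a joint would pass 70% of its speed; a pose out of reach is approached as far as the arm can. A call is refused whole if a number of a shift passes 41.7 or a number of a turn 0.125, either way. A call with a gripper value outside its range is refused whole. The fingers move at their own pace and stop on an object; FORCE is the grip in N (left out, the last holds). Time passes only in rows, so rows that do not move let the fingers close. It gives the time, the measured TCP pose, the force, the opening and the grip force at its end, in the units of the state.
- sensors.get_obs(): the state, without advancing time (a new reading comes with each control period).
- camera(name): name is "side" or "top" or "wrist"; returns a dict with "img" (400x640x3 uint8, red, green, blue), "fx", "fy", "cx", "cy" (pixels), "R" (3x3) and "t" (3): a world point X has camera coordinates R X + t. Camera axes: x right, y down, z forward; pixel columns grow to the right and rows downward; lengths in m; the calibration is good to about 2 mm. The wrist camera is an equidistant fisheye: a pixel r from the principal point sees the ray r / f radians off the axis. A picture is of the moment at which its call begins. There is no depth.
- ticket.job_done(): hands the job in; it is judged then, once.
The state is a dict: "time": time; "q": joint angles; "qd": joint speeds; "joint_efforts": joint torques, N m; "ee_pos": TCP position; "tcp_rot": TCP orientation; "wrist_force": force on the tool from outside, world axes, zero at the start; "torque": the same for the moment, N m; "opening": finger opening in m; "grasp_force": force on a finger pad.
Only numpy, scipy, OpenCV 4.12 (cv2) and the standard library are available. Lean on these libraries where they do the work, as an engineer would, in place of code of your own. Each camera call takes 0.05 s, during which the arm holds its last target. There are 200 camera calls.

## Working session

There is one attempt and no reset: what is moved stays moved. The work goes in short steps, Python scripts to look and compute and a shell command to move; the robot and the scene stay as the last step left them, time stands still between calls to the robot, and variables do not carry over. Pictures are saved under pics/ and viewed, at most 14 in all, crops included, and the job is handed in when it is done.

```bash
ls; mkdir -p pics; python3 - <<'E'
from workcell import sensors, camera, bot
import cv2,json
o=sensors.get_obs();print({k:o[k] for k in('time','ee_pos','tcp_rot','opening')},bot.pinch_z)
for n in('side','top'):
    c=camera(n);cv2.imwrite(f'pics/{n}0.png',c['img'][:,:,::-1]);print(n,c['fx'],c['fy'],c['cx'],c['cy'],c['R'],c['t'])
E
```

```text
pics
{'time': 0.0, 'ee_pos': array([0.1454753 , 0.53015973, 0.23058434]), 'tcp_rot': array([-1.79922649e+02,  9.23186838e-04,  1.64659320e+02]), 'opening': 0.08535128207099828} 0.0187
side 424.33287591081006 424.33287591081006 317.3207134051638 201.53050738717818 [[ 0.87445747 -0.48502773 -0.00849918]
 [-0.37491399 -0.66460758 -0.6463252 ]
 [ 0.30783703  0.56837036 -0.76301474]] [-0.49755006  0.26444933  0.69296414]
top 392.6354552764702 392.6354552764702 320.4659061428681 204.0386026349585 [[ 0.01625791 -0.99979937  0.0117006 ]
 [-0.98343534 -0.01810247 -0.18035308]
 [ 0.1805287  -0.00857462 -0.98353234]] [-0.00116785  0.54557836  0.75711178]
```

View pics/top0.png

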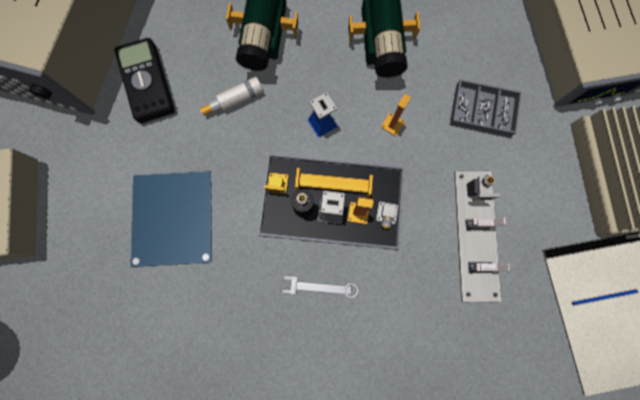

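View pics/side0.png

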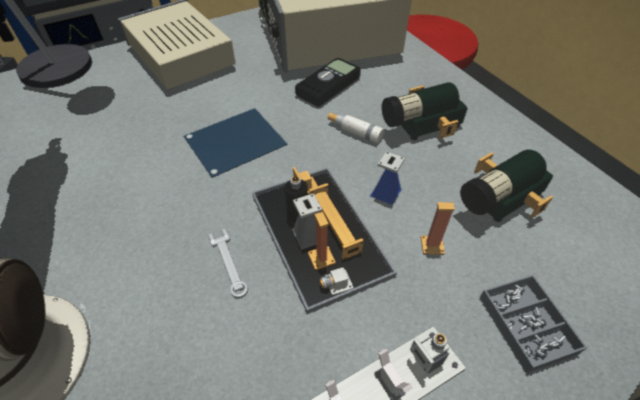

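Top picture: the mat is at (172,218), the tray around (332,200) and the stand at (480,235). Horn candidates are the grey one at (332,205) and the blue one at (322,112); I take the grey. Termination candidates are the one in the tray at (361,210) and a second at (397,115). The one in the tray is farther left, so I take that. The load at (303,203) and the straight at (335,182) have no look-alikes. Side picture: it agrees. I'll check these choices in enlarged crops.

```bash
python3 - <<'E'
import cv2
t=cv2.imread('pics/top0.png');s=cv2.imread('pics/side0.png')
cv2.imwrite('pics/c1.png',cv2.resize(t[150:250,255:410],None,fx=5,fy=5,interpolation=cv2.INTER_CUBIC))
cv2.imwrite('pics/c2.png',cv2.resize(t[160:310,445:525],None,fx=4,fy=4,interpolation=cv2.INTER_CUBIC))
cv2.imwrite('pics/c3.png',cv2.resize(s[160:315,245:400],None,fx=3.8,fy=3.8,interpolation=cv2.INTER_CUBIC))
E
```

```text
(no output)
```

View pics/c1.png

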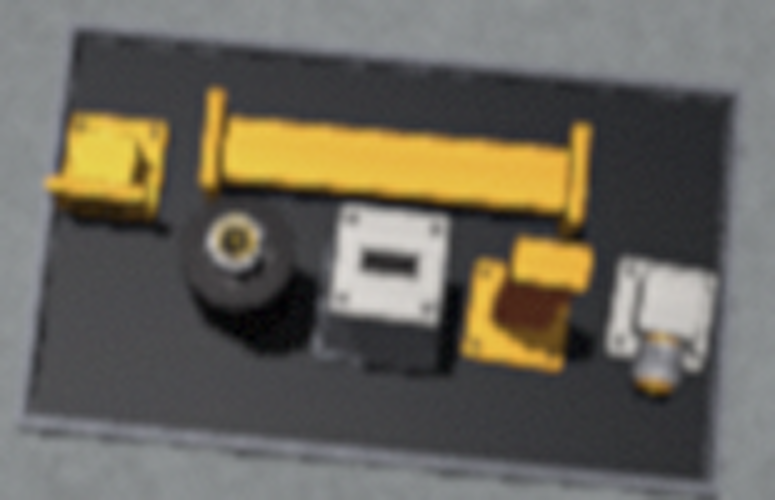

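View pics/c2.png

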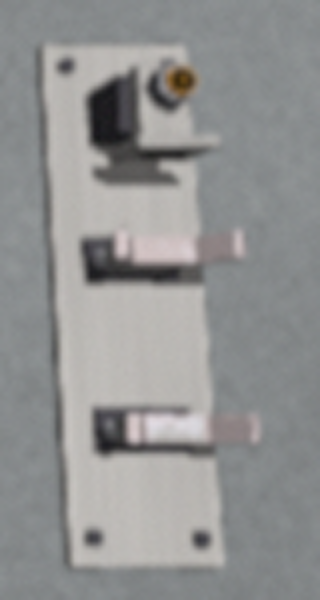

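View pics/c3.png

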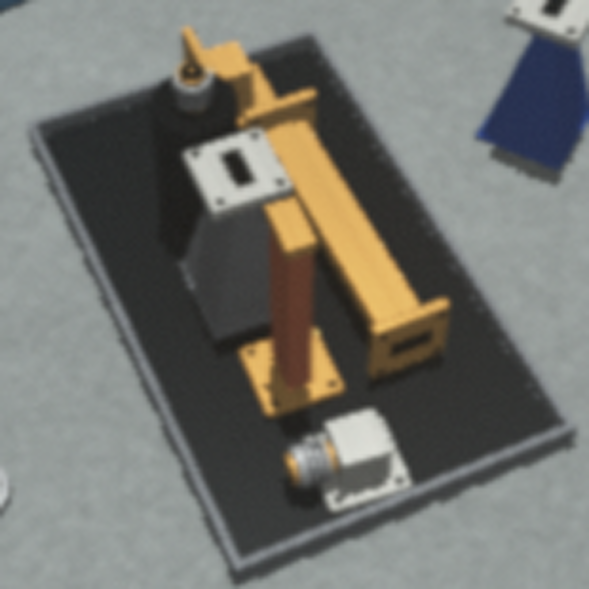

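The crops confirm the choice. The grey horn (c1 390,263), load (237,240) and in-tray termination (cap at 553,266) stand in the row in front of the straight. The elbow is at the left end and the adapter at the right. The saddles show in c2 at (180,245) and (194,428).

```bash
cat > h.py <<'E'
import numpy as np
F=dict(top=(392.6354552764702,320.4659061428681,204.0386026349585,np.array([[0.01625791,-0.99979937,0.0117006],[-0.98343534,-0.01810247,-0.18035308],[0.1805287,-0.00857462,-0.98353234]]),np.array([-0.00116785,0.54557836,0.75711178])),
side=(424.33287591081006,317.3207134051638,201.53050738717818,np.array([[0.87445747,-0.48502773,-0.00849918],[-0.37491399,-0.66460758,-0.6463252],[0.30783703,0.56837036,-0.76301474]]),np.array([-0.49755006,0.26444933,0.69296414])))
def onz(cam,p,z,s=1,off=(0,0)):
    f,cx,cy,R,t=F[cam]; u,v=(np.array(p)+.5)/s-.5+np.array(off)
    d=R.T@np.array([(u-cx)/f,(v-cy)/f,1]); C=-R.T@t
    return (C+d*(z-C[2])/d[2])[:2]
def wpix(X,c):
    p=c['R']@np.asarray(X)+c['t']; r=np.hypot(p[0],p[1]); th=np.arctan2(r,p[2])
    return c['cx']+c['fx']*th*p[0]/r, c['cy']+c['fy']*th*p[1]/r
def wonz(c,p,z):
    d=np.array([(p[0]-c['cx'])/c['fx'],(p[1]-c['cy'])/c['fy']]);th=np.hypot(*d)
    v=np.r_[d/th*np.sin(th),np.cos(th)] if th>0 else np.array([0,0,1.]); v=c['R'].T@v; C=-c['R'].T@c['t']
    return (C+v*(z-C[2])/v[2])[:2]
E
python3 - <<'E'
from h import *
np.set_printoptions(precision=4,suppress=True)
T=lambda p,z:onz('top',p,z,5,(255,150)); S=lambda p,z:onz('top',p,z,4,(445,160)); D=lambda p,z:onz('side',p,z,3.8,(245,160))
c=[T(p,.014) for p in((73,28),(738,93),(713,483),(20,430))];print('tray',np.array(c),np.mean(c,0))
a=(c[0]+c[3]-c[1]-c[2]);print('yaw(y axis)',np.degrees(np.arctan2(-a[0],a[1])))
cd=[D(p,.014) for p in((313,35),(575,430),(237,568),(35,127))];print('tray side',np.mean(cd,0))
for n,p,q,z in(('load',(237,240),(193,78),.112),('horn',(390,263),(240,169),.102),('term',(553,266),(290,224),.128)):print(n,T(p,z),D(q,z))
for p in((342,205),(450,213),(440,325),(328,312)):print(' horn c',T(p,.102))
for p in((515,237),(593,243),(588,293),(513,288)):print(' cap c',T(p,.128))
b=[T(p,z) for p,z in(((225,118),.0311),((572,150),.0311),((568,213),.0311),((220,185),.0311))];print('straight tube',np.array(b),np.mean(b,0))
b=[T(p,.0454) for p in((209,90),(592,125))];print(b,'d',b[0]-b[1])
b=[S(p,.008) for p in((43,45),(186,45),(225,565),(70,567))];print('stand',np.array(b))
for p in((115,245),(245,245),(128,428),(260,428)):print(' sad',S(p,.078))
m=[onz('top',p,.003) for p in((132,176),(211,172),(212,263),(132,266))];print('mat',np.array(m),np.mean(m,0))
E
```

```text
tray [[ 0.6589  0.1222]
 [ 0.6351 -0.1696]
 [ 0.4646 -0.1554]
 [ 0.4819  0.1375]] [ 0.5601 -0.0163]
yaw(y axis) -4.020127715127221
tray side [ 0.5627 -0.018 ]
load [0.5458 0.0441] [0.546  0.0416]
horn [ 0.5399 -0.0145] [ 0.5422 -0.0142]
term [ 0.535 -0.074] [ 0.5368 -0.0729]
 horn c [0.5624 0.0043]
 horn c [ 0.56   -0.0375]
 horn c [ 0.5162 -0.0339]
 horn c [0.5204 0.009 ]
 cap c [ 0.5457 -0.0599]
 cap c [ 0.544  -0.0889]
 cap c [ 0.5251 -0.0869]
 cap c [ 0.5264 -0.0591]
straight tube [[ 0.6149  0.0537]
 [ 0.6037 -0.0944]
 [ 0.5763 -0.0925]
 [ 0.5856  0.055 ]] [ 0.5951 -0.0195]
[array([0.6231, 0.06  ]), array([ 0.6111, -0.1009])] d [0.012 0.161]
stand [[ 0.633  -0.2884]
 [ 0.6345 -0.3677]
 [ 0.3553 -0.3706]
 [ 0.3531 -0.2896]]
 sad [ 0.5121 -0.2939]
 sad [ 0.5132 -0.3585]
 sad [ 0.4228 -0.2954]
 sad [ 0.4239 -0.3596]
mat [[0.6089 0.4219]
 [0.6213 0.25  ]
 [0.4234 0.2347]
 [0.4144 0.4019]] [0.517  0.3271]
```

```bash
cat > go.py <<'E'
import sys,numpy as np
from workcell import sensors
# usage: go.py x y z yaw -> remaining shift in tool axes (mm), turn (rad)
o=sensors.get_obs();x,y,z,w=map(float,sys.argv[1:5])
p=np.r_[x,y,z]-o['ee_pos'];a=np.radians(o['tcp_rot'][2]);c,s=np.cos(a),np.sin(a)
d=(a-np.radians(w)+np.pi)%(2*np.pi)-np.pi
print('t',round(o['time'],2),'pos',o['ee_pos'].round(4),'rot',o['tcp_rot'].round(2),'open',round(o['opening'],4),'F',o['wrist_force'].round(1),'grip',round(float(np.max(o['grasp_force'])),1))
print('slide mm',(1e3*np.r_[p[0]*c+p[1]*s,p[0]*s-p[1]*c,-p[2]]).round(1),'yaw',round(d,4))
E
python3 -m handwheel '{"gripper":[1,1,1,1,1,1,1,1],"slide":[[0,0,0],[0,0,0],[0,0,0],[0,0,0],[0,0,0],[0,0,0],[0,0,0],[0,0,0]],"yaw":[0.12,0.12,0.12,0.12,0.12,0.12,0.12,0.12]}' 60
python3 -m handwheel '{"gripper":[1,1,1,1,1],"slide":[[0,0,0],[0,0,0],[0,0,0],[0,0,0],[0,0,0]],"yaw":[0.12,0.12,0.12,0.058,0]}'
python3 go.py .5455 .0445 .2 85.7
```

```text
time: 0.77
ee_pos: [0.1455, 0.5303, 0.2309]
tcp_rot: [-180.0, 0.0, 109.3]
wrist_force: [-0.5, -0.3, 0.3]
opening: 0.085
grasp_force: 0.0
time: 1.18
ee_pos: [0.1455, 0.5303, 0.2309]
tcp_rot: [-180.0, 0.0, 85.6]
wrist_force: [-0.1, 0.1, 0.4]
opening: 0.0851
grasp_force: 0.0
t 1.18 pos [0.1455 0.5303 0.2309] rot [-1.7999e+02  4.0000e-02  8.5550e+01] open 0.0851 F [-0.1  0.1  0.4] grip 0.0
slide mm [-453.3  436.5   30.9] yaw -0.0026
```

```bash

python3 -m handwheel '{"gripper":[1,1,1,1,1,1,1,1],"slide":[[-28,27,0],[-28,27,0],[-28,27,0],[-28,27,0],[-28,27,0],[-28,27,0],[-28,27,0],[-28,27,0]],"yaw":[0,0,0,0,0,0,0,0]}' >/dev/null
python3 -m handwheel '{"gripper":[1,1,1,1,1,1,1,1],"slide":[[-28,27,0],[-28,27,0],[-28,27,0],[-28,27,0],[-28,27,0],[-28,27,0],[-28,27,0],[0,0,0]],"yaw":[0,0,0,0,0,0,0,0]}' >/dev/null
python3 go.py .5455 .0445 .2 85.7
```

```text
t 2.52 pos [0.5208 0.0767 0.23  ] rot [-1.7998e+02  9.0000e-02  8.5600e+01] open 0.0855 F [0.4 0.5 0.4] grip 0.0
slide mm [-30.2  27.1  30. ] yaw -0.0018
```

```bash

python3 -m handwheel '{"gripper":[1,1,1],"slide":[[-28,27,0],[-2.2,0,30],[0,0,0]],"yaw":[0,0,0]}' >/dev/null
python3 go.py .5455 .0445 .2 85.7; python3 - <<'E'
from workcell import camera
from h import *
import cv2
c=camera('wrist');print(c['R'].round(3),-c['R'].T@c['t'],c['fx'],c['cx'],c['cy'])
im=c['img'].copy()
for X in((.5455,.0445,.112),(.5408,-.0142,.102),(.5362,-.0737,.128),(.597,-.0192,.0311),(.5455,.0445,.004)):
    u,v=wpix(X,c);print(X,u,v);cv2.drawMarker(im,(int(round(u)),int(round(v))),(255,0,0),0,7,1)
cv2.imwrite('pics/w1.png',im[:,:,::-1])
E
```

```text
t 2.77 pos [0.5417 0.0478 0.1963] rot [-1.7962e+02  7.0000e-02  8.5700e+01] open 0.0852 F [-1.   0.7 -2.3] grip 0.0
slide mm [-3.   4.  -3.7] yaw 0.0
[[ 0.997 -0.075 -0.006]
 [-0.069 -0.949  0.307]
 [-0.029 -0.306 -0.952]] [0.54968503 0.12547738 0.33855863] 309.70691628693146 323.59280628841316 198.0359663833949
(0.5455, 0.0445, 0.112) 327.87003541307433 207.8513564572248
(0.5408, -0.0142, 0.102) 327.1146343755179 266.8863187002213
(0.5362, -0.0737, 0.128) 326.69487640288435 336.42431910280277
(0.597, -0.0192, 0.0311) 378.12626591594636 234.12897150134256
(0.5455, 0.0445, 0.004) 327.19636113425435 175.05461164334932
```

View pics/w1.png

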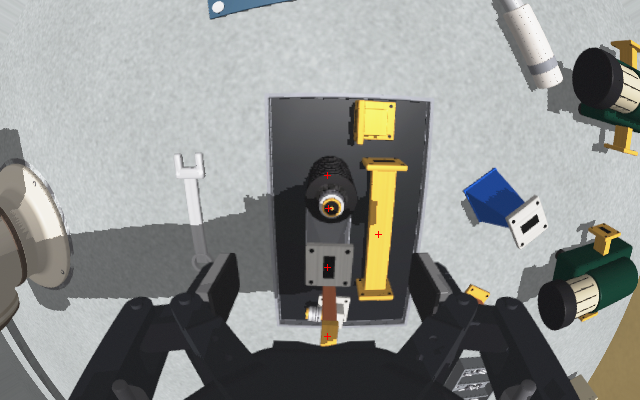

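Wrist picture: the load connector is at (331,207), the horn flange at (329,265) and the termination cap at (329,333). The straight's middle is at (381,229). All lie within about 2 px of prediction.

```bash
python3 go.py .5465 .0445 .056 85.7;
python3 -m handwheel '{"gripper":[1,1,1,1,1,1,1],"slide":[[0,1,25],[0,0,30],[0,0,30],[0,0,30],[0,0,28],[0,0,0],[0,0,0]],"yaw":[0,0,0,0,0,0,0]}' >/dev/null
python3 go.py .5465 .0445 .056 85.7
```

```text
t 2.82 pos [0.5412 0.0486 0.1985] rot [-1.7967e+02  5.0000e-02  8.5730e+01] open 0.085 F [-0.5  0.1  0.4] grip 0.0
slide mm [ -3.7   5.6 142.5] yaw 0.0005
t 3.4 pos [0.5427 0.0498 0.0588] rot [-1.799e+02  1.000e-02  8.581e+01] open 0.0855 F [0.3 0.3 1.2] grip 0.0
slide mm [-5.   4.2  2.8] yaw 0.0019
```

```bash

python3 -m handwheel '{"gripper":[1,1,1],"slide":[[-5,4.2,2.8],[0,0,0],[0,0,0]],"yaw":[0,0,0]}' >/dev/null
python3 go.py .5465 .0445 .056 85.7
python3 -m handwheel '{"gripper":[-1,-1,-1,-1,-1,-1,-1,-1],"slide":[[0,0,0],[0,0,0],[0,0,0],[0,0,0],[0,0,0],[0,0,0],[0,0,0],[0,0,0]],"yaw":[0,0,0,0,0,0,0,0]}' 60
python3 go.py .5465 .0445 .056 85.7
```

```text
t 3.65 pos [0.5486 0.0437 0.0575] rot [ 1.7985e+02 -2.0000e-02  8.5700e+01] open 0.0854 F [-0.  -0.3 -0.5] grip 0.0
slide mm [ 0.7 -2.1  1.5] yaw -0.0
time: 4.32
ee_pos: [0.5475, 0.0437, 0.056]
tcp_rot: [180.0, -0.0, 85.7]
wrist_force: [-1.5, 0.8, 6.2]
opening: 0.0438
grasp_force: 60.9
t 4.32 pos [0.5475 0.0437 0.056 ] rot [ 1.7997e+02 -1.0000e-02  8.5700e+01] open 0.0438 F [-1.5  0.8  6.2] grip 60.9
slide mm [ 0.7 -1.1  0. ] yaw 0.0001
```

```bash

python3 -m handwheel '{"gripper":[-1,-1,-1,-1,-1,-1,-1],"slide":[[0,0,-20],[0,0,-35],[0,0,-35],[17,-2.3,0],[34,-4.7,0],[34,-4.7,0],[34,-4.7,0]],"yaw":[0,0,0,0,0,0,0]}' 
python3 -m handwheel '{"gripper":[-1,-1,-1,-1,-1,-1,-1,-1],"slide":[[34,-4.7,0],[34,-4.7,0],[34,-4.7,0],[34,-4.7,0],[34,-4.7,0],[34,-4.7,0],[17,-2.3,0],[0,0,0]],"yaw":[0,0,0,0,0,0,0,0]}' >/dev/null
python3 go.py .525 .386 .055 85.7
```

```text
time: 4.9
ee_pos: [0.5396, 0.1646, 0.145]
tcp_rot: [-180.0, 0.0, 85.6]
wrist_force: [0.8, 1.5, -3.8]
opening: 0.0433
grasp_force: 62.3
t 5.57 pos [0.5249 0.3897 0.1436] rot [-1.7989e+02  3.0000e-02  8.5910e+01] open 0.0434 F [-0.7  1.  -3.2] grip 62.3
slide mm [-3.7  0.4 88.6] yaw 0.0036
```

```bash

python3 -m handwheel '{"gripper":[-1,-1,-1,-1,-1,-1,-1],"slide":[[-2,0,20],[0,0,30],[0,0,22],[0,0,10],[0,0,4],[0,0,1.5],[0,0,0]],"yaw":[0,0,0,0,0,0,0]}' >/dev/null
python3 go.py .525 .386 .055 85.7
```

```text
t 6.15 pos [0.5264 0.3843 0.059 ] rot [ 1.7995e+02 -4.0000e-02  8.5690e+01] open 0.0435 F [ 0.   0.6 -2.6] grip 62.3
slide mm [ 1.6 -1.5  4. ] yaw -0.0002
```

```bash

python3 -m handwheel '{"gripper":[-1,-1,-1,-1],"slide":[[0,0,1.5],[0,0,1],[0,0,0],[0,0,0]],"yaw":[0,0,0,0]}' 
python3 go.py .525 .386 .055 85.7
```

```text
time: 6.48
ee_pos: [0.5261, 0.3844, 0.056]
tcp_rot: [180.0, -0.0, 85.7]
wrist_force: [-0.1, 0.4, -3.1]
opening: 0.0437
grasp_force: 62.3
t 6.48 pos [0.5261 0.3844 0.056 ] rot [ 1.7997e+02 -3.0000e-02  8.5700e+01] open 0.0437 F [-0.1  0.4 -3.1] grip 62.3
slide mm [ 1.5 -1.3  1. ] yaw 0.0001
```

```bash

python3 -m handwheel '{"gripper":[-1,-1,-1,0.2,1,1,1,1],"slide":[[0,0,1.2],[0,0,0],[0,0,0],[0,0,0],[0,0,0],[0,0,0],[0,0,0],[0,0,0]],"yaw":[0,0,0,0,0,0,0,0]}' 
python3 go.py .525 .386 .055 85.7
python3 -m handwheel '{"gripper":[1,1,1,1,1],"slide":[[0,0,-20],[0,0,-35],[0,0,-35],[0,0,-35],[0,0,0]],"yaw":[0,0,0,0,0]}' >/dev/null
python3 go.py .5415 -.0142 .17 85.7
```

```text
time: 7.15
ee_pos: [0.5259, 0.3843, 0.0542]
tcp_rot: [-180.0, 0.0, 85.7]
wrist_force: [0.4, 0.4, -0.4]
opening: 0.0855
grasp_force: 0.0
t 7.15 pos [0.5259 0.3843 0.0542] rot [-1.7999e+02  1.0000e-02  8.5700e+01] open 0.0855 F [ 0.4  0.4 -0.4] grip 0.0
slide mm [ 1.7 -1.1 -0.8] yaw 0.0001
t 7.57 pos [0.5276 0.3855 0.1874] rot [179.56  -0.37  85.7 ] open 0.086 F [1.  0.6 0.5] grip 0.0
slide mm [-397.5   43.8   17.4] yaw 0.0001
```

```bash

python3 -m handwheel '{"gripper":[1,1,1,1,1,1,1,1],"slide":[[-17,1.8,0],[-34.5,3.8,0],[-34.5,3.8,0],[-34.5,3.8,0],[-34.5,3.8,0],[-34.5,3.8,0],[-34.5,3.8,0],[-34.5,3.8,0]],"yaw":[0,0,0,0,0,0,0,0]}' >/dev/null
python3 -m handwheel '{"gripper":[1,1,1,1,1,1,1,1],"slide":[[-34.5,3.8,0],[-34.5,3.8,0],[-34.5,3.8,0],[-34.5,3.8,0],[-17,1.8,0],[0,0,0],[0,0,0],[0,0,0]],"yaw":[0,0,0,0,0,0,0,0]}' >/dev/null
python3 go.py .5415 -.0142 .076 85.7
```

```text
t 8.9 pos [ 0.5403 -0.031   0.1792] rot [-1.80e+02 -1.00e-02  8.57e+01] open 0.0852 F [-0.1 -0.   0.3] grip 0.0
slide mm [ 16.8  -0.  103.2] yaw -0.0
```

```bash

python3 -m handwheel '{"gripper":[1,1,1,1,1,1,1,1],"slide":[[16.8,0,0],[0,0,0],[0,0,25],[0,0,35],[0,0,28],[0,0,15],[0,0,0],[0,0,0]],"yaw":[0,0,0,0,0,0,0,0]}' >/dev/null
python3 go.py .5415 -.0142 .076 85.7
```

```text
t 9.57 pos [ 0.5411 -0.014   0.0761] rot [-179.93    0.     85.78] open 0.0854 F [0.8 0.2 0.1] grip 0.0
slide mm [-0.2  0.4  0.1] yaw 0.0014
```

```bash

python3 -m handwheel '{"gripper":[-1,-1,-1,-1,-1,-1,-1],"slide":[[0,0,0],[0,0,0],[0,0,0],[0,0,0],[0,0,0],[0,0,0],[0,0,0]],"yaw":[0,0,0,0,0,0,0]}' 60
python3 go.py .5415 -.0142 .076 85.7
python3 -m handwheel '{"gripper":[-1,-1,-1,-1,-1,-1,-1],"slide":[[0,0,-20],[0,0,-35],[0,0,-35],[17,-2.3,0],[34,-4.7,0],[34,-4.7,0],[34,-4.7,0]],"yaw":[0,0,0,0,0,0,0]}' 
python3 -m handwheel '{"gripper":[-1,-1,-1,-1,-1,-1,-1,-1],"slide":[[34,-4.7,0],[34,-4.7,0],[34,-4.7,0],[34,-4.7,0],[34,-4.7,0],[34,-4.7,0],[17,-2.3,0],[0,0,0]],"yaw":[0,0,0,0,0,0,0,0]}' >/dev/null
python3 -m handwheel '{"gripper":[-1,-1],"slide":[[0,0,0],[0,0,0]],"yaw":[0,0]}' >/dev/null
python3 go.py .52 .326 .075 85.7
```

```text
time: 10.15
ee_pos: [0.5421, -0.0147, 0.0778]
tcp_rot: [179.9, -0.0, 85.7]
wrist_force: [-1.3, 0.7, 5.9]
opening: 0.04
grasp_force: 60.1
t 10.15 pos [ 0.5421 -0.0147  0.0778] rot [ 1.7988e+02 -1.0000e-02  8.5700e+01] open 0.04 F [-1.3  0.7  5.9] grip 60.1
slide mm [ 0.5 -0.7  1.8] yaw -0.0001
time: 10.73
ee_pos: [0.534, 0.1062, 0.1669]
tcp_rot: [180.0, -0.0, 85.6]
wrist_force: [0.9, 0.1, -2.1]
opening: 0.0404
grasp_force: 61.0
t 11.57 pos [0.5203 0.327  0.1663] rot [-1.7999e+02  3.0000e-02  8.5680e+01] open 0.0398 F [ 0.9  0.5 -2.2] grip 61.0
slide mm [-1.1 -0.3 91.3] yaw -0.0003
```

```bash

python3 -m handwheel '{"gripper":[-1,-1,-1,-1,-1,-1,-1,-1],"slide":[[0,0,20],[0,0,30],[0,0,22],[0,0,10],[0,0,4],[0,0,2],[0,0,0],[0,0,0]],"yaw":[0,0,0,0,0,0,0,0]}' 
python3 go.py .52 .326 .0768 85.7
```

```text
time: 12.23
ee_pos: [0.5209, 0.328, 0.0799]
tcp_rot: [179.9, -0.1, 85.7]
wrist_force: [-0.3, -0.5, -1.4]
opening: 0.0398
grasp_force: 61.0
t 12.23 pos [0.5209 0.328  0.0799] rot [ 1.799e+02 -7.000e-02  8.568e+01] open 0.0398 F [-0.3 -0.5 -1.4] grip 61.0
slide mm [-2.  -0.8  3.1] yaw -0.0003
```

```bash

python3 -m handwheel '{"gripper":[-1,-1,-1,-1],"slide":[[0,0,1.5],[0,0,1.5],[0,0,0],[0,0,0]],"yaw":[0,0,0,0]}' |grep -E "ee|wrist"
python3 -m handwheel '{"gripper":[-1,-1],"slide":[[0,0,1],[0,0,0]],"yaw":[0,0]}' |grep -E "ee|wrist"
python3 -m handwheel '{"gripper":[0,0.3,1,1,1,1],"slide":[[0,0,0],[0,0,0],[0,0,0],[0,0,0],[0,0,0],[0,0,0]],"yaw":[0,0,0,0,0,0]}' |grep -E "ee|wrist|open"
python3 -m handwheel '{"gripper":[1,1,1,1,1,1],"slide":[[0,0,-20],[0,0,-35],[0,0,-35],[0,0,-15],[0,0,0],[0,0,0]],"yaw":[0,0,0,0,0,0]}' >/dev/null
python3 go.py .537 -.0737 .17 85.7
```

```text
ee_pos: [0.5207, 0.3283, 0.0769]
wrist_force: [-1.2, -0.5, 5.9]
ee_pos: [0.5208, 0.3284, 0.0768]
wrist_force: [-3.6, -1.7, 11.8]
ee_pos: [0.5202, 0.3278, 0.0741]
wrist_force: [-0.1, 0.0, 0.3]
opening: 0.0854
t 13.73 pos [0.5206 0.3281 0.18  ] rot [ 1.7992e+02 -6.0000e-02  8.5700e+01] open 0.0854 F [ 0.  -0.9 -0.7] grip 0.0
slide mm [-399.5   46.4   10. ] yaw 0.0001
```

```bash

python3 -m handwheel '{"gripper":[1,1,1,1,1,1,1,1],"slide":[[-10,1.2,0],[-34.5,4,0],[-34.5,4,0],[-34.5,4,0],[-34.5,4,0],[-34.5,4,0],[-34.5,4,0],[-34.5,4,0]],"yaw":[0,0,0,0,0,0,0,0]}' >/dev/null
python3 -m handwheel '{"gripper":[1,1,1,1,1,1,1,1],"slide":[[-34.5,4,0],[-34.5,4,0],[-34.5,4,0],[-34.5,4,0],[-10,1.2,0],[0,0,0],[0,0,0],[0,0,0]],"yaw":[0,0,0,0,0,0,0,0]}' >/dev/null
python3 go.py .537 -.0737 .079 85.7
```

```text
t 15.07 pos [ 0.5361 -0.0734  0.1785] rot [-1.7992e+02 -2.0000e-02  8.5720e+01] open 0.0854 F [-0.3  0.3 -0.3] grip 0.0
slide mm [-0.3  1.  99.5] yaw 0.0003
```

```bash

python3 -m handwheel '{"gripper":[1,1,1,1,1,1,1],"slide":[[0,0.7,20],[0,0,35],[0,0,28],[0,0,15],[0,0,1.5],[0,0,0],[0,0,0]],"yaw":[0,0,0,0,0,0,0]}' >/dev/null
python3 -m handwheel '{"gripper":[-1,-1,-1,-1,-1,-1,-1,-1],"slide":[[0,0,0],[0,0,0],[0,0,0],[0,0,0],[0,0,0],[0,0,0],[0,0,0],[0,0,0]],"yaw":[0,0,0,0,0,0,0,0]}' 50
python3 -m handwheel '{"gripper":[-1,-1],"slide":[[0,0,0],[0,0,0]],"yaw":[0,0]}' >/dev/null
python3 go.py .537 -.0737 .079 85.7
```

```text
time: 16.32
ee_pos: [0.5374, -0.0742, 0.0801]
tcp_rot: [180.0, 0.0, 85.7]
wrist_force: [0.2, -0.6, 1.8]
opening: 0.0123
grasp_force: 49.2
t 16.48 pos [ 0.5373 -0.0742  0.08  ] rot [1.7998e+02 1.0000e-02 8.5690e+01] open 0.0122 F [-0.5 -0.7  2.9] grip 49.4
slide mm [ 0.5 -0.4  1. ] yaw -0.0001
```

```bash

python3 -m handwheel '{"gripper":[-1,-1,-1,-1,-1,-1,-1],"slide":[[0,0,-20],[0,0,-35],[0,0,-35],[17,-2.3,0],[34,-4.7,0],[34,-4.7,0],[34,-4.7,0]],"yaw":[0,0,0,0,0,0,0]}' 
python3 -m handwheel '{"gripper":[-1,-1,-1,-1,-1,-1,-1,-1],"slide":[[34,-4.7,0],[34,-4.7,0],[34,-4.7,0],[34,-4.7,0],[34,-4.7,0],[34,-4.7,0],[17,-2.3,0],[0,0,0]],"yaw":[0,0,0,0,0,0,0,0]}' >/dev/null
python3 -m handwheel '{"gripper":[-1,-1,-1],"slide":[[0,0,0],[0,0,0],[0,0,0]],"yaw":[0,0,0]}' >/dev/null
python3 go.py .517 .268 .079 85.7
```

```text
time: 17.07
ee_pos: [0.5294, 0.0469, 0.1694]
tcp_rot: [-180.0, -0.0, 85.6]
wrist_force: [0.0, -0.2, -1.1]
opening: 0.0121
grasp_force: 49.3
t 17.98 pos [0.516  0.2675 0.1697] rot [-1.7998e+02  2.0000e-02  8.5640e+01] open 0.0122 F [-0.4 -0.2 -1.9] grip 49.3
slide mm [ 0.6  0.9 90.7] yaw -0.001
```

```bash

python3 -m handwheel '{"gripper":[-1,-1,-1,-1,-1,-1,-1,-1],"slide":[[0,0,20],[0,0,30],[0,0,22],[0,0,10],[0,0,5],[0,0,2],[0,0,0],[0,0,0]],"yaw":[0,0,0,0,0,0,0,0]}' | grep -E "ee|wrist"
python3 -m handwheel '{"gripper":[-1,-1,-1],"slide":[[0,0,1.5],[0,0,0],[0,0,0]],"yaw":[0,0,0]}' | grep -E "ee|wrist"
python3 -m handwheel '{"gripper":[-1,-1],"slide":[[0,0,1],[0,0,0]],"yaw":[0,0]}' | grep -E "ee|wrist"
```

```text
ee_pos: [0.5167, 0.2687, 0.0823]
wrist_force: [0.1, 0.5, -1.9]
ee_pos: [0.5161, 0.2686, 0.0798]
wrist_force: [0.1, 0.5, -1.7]
ee_pos: [0.5163, 0.2687, 0.079]
wrist_force: [-1.2, -1.4, 3.4]
```

Contact made. I'll release, back off, and compute the route to the straight.

```bash

python3 -m handwheel '{"gripper":[-1,-0.5,0.2,1,1,1,1,1],"slide":[[0,0,0.3],[0,0,0],[0,0,0],[0,0,0],[0,0,0],[0,0,0],[0,0,0],[0,0,0]],"yaw":[0,0,0,0,0,0,0,0]}' |grep -E "ee|wrist|open"
python3 -m handwheel '{"gripper":[1,1,1,1,1,1],"slide":[[0,0,-20],[0,0,-35],[0,0,-35],[0,0,-15],[0,0,0],[0,0,0]],"yaw":[0,0,0,0,0,0]}' >/dev/null
python3 go.py .598 -.0192 .17 85.7;python3 - <<'E'
from workcell import camera
import cv2,numpy as np
t=camera('top')['img'][:,:,::-1];s=camera('side')['img'][:,:,::-1]
cv2.imwrite('pics/m1.png',np.vstack([cv2.resize(t[130:280,120:420],None,fx=2.2,fy=2.2,interpolation=2),cv2.resize(s[80:200,170:400],(660,264),interpolation=2)]))
E
```

```text
ee_pos: [0.5159, 0.2685, 0.0779]
wrist_force: [-0.5, -0.1, 0.0]
opening: 0.0853
t 20.23 pos [0.5164 0.2687 0.1837] rot [ 1.7991e+02 -5.0000e-02  8.5700e+01] open 0.086 F [ 0.4  0.1 -1.1] grip 0.0
slide mm [-281.   102.9   13.7] yaw 0.0
```

View pics/m1.png

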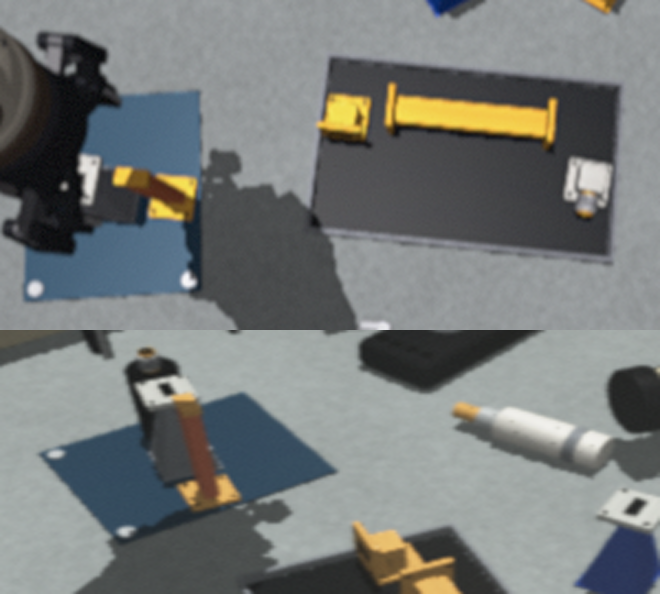

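Picture: all three stand upright on the mat. The straight is free, spanning (392,108) to (551,122) in the crop, and the elbow and adapter are untouched.

```bash

python3 -m handwheel '{"gripper":[1,1,1,1,0.3,0.3,0.3,0.3],"slide":[[-15,5.5,0],[-31.4,11.5,0],[-31.4,11.5,0],[-31.4,11.5,0],[-31.4,11.5,0],[-31.4,11.5,0],[-31.4,11.5,0],[-31.4,11.5,0]],"yaw":[0,0,0,0,0,0,0,0]}' >/dev/null
python3 -m handwheel '{"gripper":[0.3,0.3,0.3,0.3,0.3,0.3],"slide":[[-31.4,11.5,0],[-15,5.5,0],[0,0,40],[0,0,40],[0,0,0],[0,0,0]],"yaw":[0,0,0,0,0,0]}' >/dev/null
python3 go.py .598 -.0192 .011 85.7
```

```text
t 21.5 pos [ 0.5954 -0.0196  0.1002] rot [-1.7963e+02  1.0000e-02  8.5700e+01] open 0.0557 F [-0.   0.1  1.7] grip 0.0
slide mm [ 0.6  2.6 89.2] yaw -0.0
```

Quick measurement with the wrist camera before descending.

```bash
python3 - <<'E'
from workcell import camera
from h import *
import cv2
c=camera('wrist');im=c['img'].copy()
for X in((.598,-.0192,.0311),(.604,.0608,.0454),(.592,-.099,.0454)):
    u,v=wpix(X,c);print(X,round(u,1),round(v,1));cv2.drawMarker(im,(int(round(u)),int(round(v))),(255,0,0),0,7,1)
print(wonz(c,(320,170),.0311))
cv2.imwrite('pics/w2.png',im[:,:,::-1])
E
python3 go.py .598 -.0192 .011 85.7
```

```text
(0.598, -0.0192, 0.0311) 326.0 210.3
(0.604, 0.0608, 0.0454) 326.2 97.2
(0.592, -0.099, 0.0454) 325.7 310.3
[0.59599187 0.01099797]
t 21.55 pos [ 0.5971 -0.0195  0.1032] rot [-179.91    0.     85.71] open 0.0557 F [ 0.6 -0.4  0.5] grip 0.0
slide mm [ 0.3  0.9 92.2] yaw 0.0002
```

View pics/w2.png

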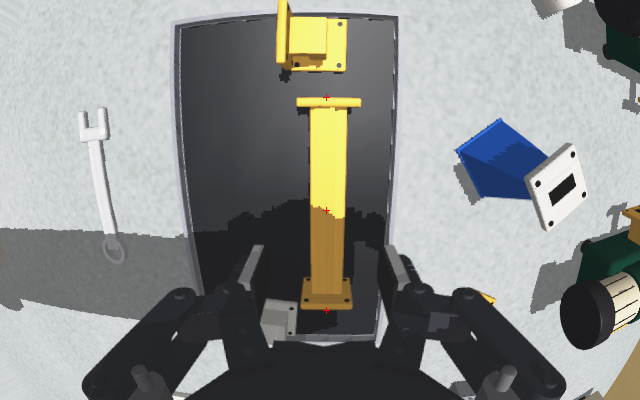

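Wrist picture: the straight runs along columns 328 to 330 (predicted 326). Its ends are at rows 98 and 308, so it is centred within about 1.5 mm.

```bash

python3 -m handwheel '{"gripper":[0.3,0.3,0.3,0.3,0.3,0.3,0.3,0.3],"slide":[[0.3,1.8,20],[0,0,30],[0,0,20],[0,0,12],[0,0,6],[0,0,3],[0,0,0],[0,0,0]],"yaw":[0,0,0,0,0,0,0,0]}' | grep -E "ee|wrist"
python3 -m handwheel '{"gripper":[0.3],"slide":[[0,0,0]],"yaw":[0]}' | grep -E "ee|wrist"
```

```text
ee_pos: [0.6004, -0.0194, 0.0137]
wrist_force: [-0.1, -0.1, 0.5]
ee_pos: [0.6003, -0.0195, 0.0135]
wrist_force: [0.8, 0.2, -0.3]
```

```bash

python3 -m handwheel '{"gripper":[0.3,-1,-1,-1,-1,-1,-1,-1],"slide":[[0,0,3],[0,0,0],[0,0,0],[0,0,0],[0,0,0],[0,0,0],[0,0,0],[0,0,0]],"yaw":[0,0,0,0,0,0,0,0]}' 70
python3 go.py .599 -.0192 .011 85.7
python3 -m handwheel '{"gripper":[-1,-1,-1,-1,-1,-1],"slide":[[0,0,-15],[0,0,-30],[0,0,-40],[0,0,-40],[0,0,0],[0,0,0]],"yaw":[0,0,0,0,0,0]}'
python3 go.py .468 -.328 .15 0.5
```

```text
time: 22.97
ee_pos: [0.5995, -0.0195, 0.0093]
tcp_rot: [180.0, 0.0, 85.7]
wrist_force: [-1.5, 0.4, 4.5]
opening: 0.0238
grasp_force: 69.5
t 22.97 pos [ 0.5995 -0.0195  0.0093] rot [179.98   0.    85.7 ] open 0.0238 F [-1.5  0.4  4.5] grip 69.5
slide mm [ 0.2 -0.5 -1.7] yaw 0.0
time: 23.47
ee_pos: [0.6006, -0.0195, 0.1361]
tcp_rot: [179.8, -0.0, 85.7]
wrist_force: [-0.5, 1.3, -3.9]
opening: 0.0237
grasp_force: 69.4
t 23.47 pos [ 0.6006 -0.0195  0.1361] rot [ 1.7977e+02 -1.0000e-02  8.5710e+01] open 0.0237 F [-0.5  1.3 -3.9] grip 69.4
slide mm [-317.6 -109.1  -13.9] yaw 1.4871
```

```bash

python3 -m handwheel '{"gripper":[-1,-1,-1,-1,-1,-1,-1],"slide":[[-15,-5.2,-5],[-30,-10.3,-8],[0,0,0],[0,0,0],[0,0,0],[0,0,0],[0,0,0]],"yaw":[0,0,0.106,0.106,0.106,0.106,0.106]}' >/dev/null
python3 -m handwheel '{"gripper":[-1,-1,-1,-1,-1,-1,-1,-1],"slide":[[0,0,0],[0,0,0],[0,0,0],[0,0,0],[0,0,0],[0,0,0],[0,0,0],[0,0,0]],"yaw":[0.106,0.106,0.106,0.106,0.106,0.106,0.106,0.106]}' >/dev/null
python3 -m handwheel '{"gripper":[-1,-1,-1],"slide":[[0,0,0],[0,0,0],[0,0,0]],"yaw":[0.106,0,0]}'
python3 go.py .468 -.328 .14 0.5
```

```text
time: 24.97
ee_pos: [0.5797, -0.0635, 0.1452]
tcp_rot: [-180.0, 0.2, 0.8]
wrist_force: [0.7, -0.7, -2.7]
opening: 0.024
grasp_force: 69.4
t 24.97 pos [ 0.5797 -0.0635  0.1452] rot [-1.7999e+02  1.7000e-01  8.5000e-01] open 0.024 F [ 0.7 -0.7 -2.7] grip 69.4
slide mm [-115.6  262.8    5.2] yaw 0.006
```

```bash

python3 -m handwheel '{"gripper":[-1,-1,-1,-1,-1,-1,-1,-1],"slide":[[-6,14,0],[-13,29.3,0],[-13,29.3,0],[-13,29.3,0],[-13,29.3,0],[-13,29.3,0],[-13,29.3,0],[-13,29.3,0]],"yaw":[0.006,0,0,0,0,0,0,0]}' >/dev/null
python3 -m handwheel '{"gripper":[-1,-1,-1,-1,-1,-1],"slide":[[-13,29.3,0],[-6,14,0],[0,0,0],[0,0,0],[0,0,0],[0,0,0]],"yaw":[0,0,0,0,0,0]}' >/dev/null
python3 go.py .468 -.328 .0463 0.5; python3 - <<'E'
from workcell import camera
import cv2,numpy as np
t=camera('top')['img'][:,:,::-1];s=camera('side')['img'][:,:,::-1];w=camera('wrist');np.savez('w3',R=w['R'],t=w['t'],f=w['fx'],cx=w['cx'],cy=w['cy'])
cv2.imwrite('pics/s1.png',np.vstack([w['img'][:360,:,::-1],np.hstack([cv2.resize(s[240:400,260:480],(330,240)),cv2.resize(t[150:310,420:560],(310,240))])]))
E
```

```text
t 26.13 pos [ 0.4664 -0.3254  0.1467] rot [-1.7997e+02  2.0000e-02  4.6000e-01] open 0.0241 F [ 0.5  0.3 -2.4] grip 69.4
slide mm [  1.5   2.6 100.4] yaw -0.0007
```

View pics/s1.png

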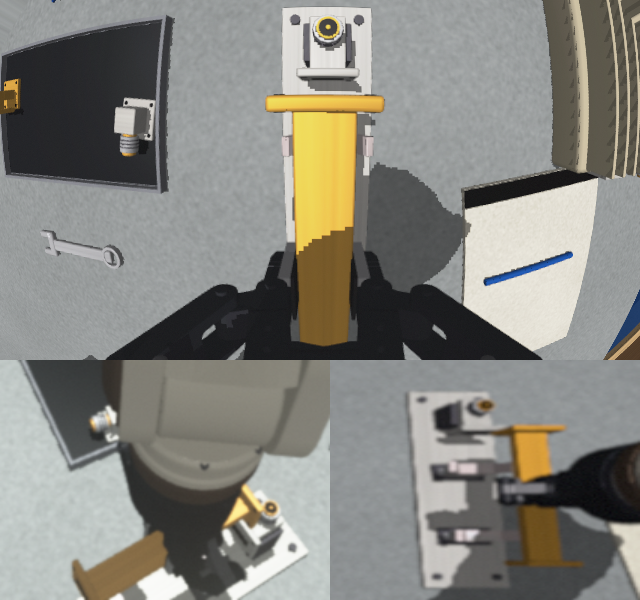

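Picture: the straight hangs over the stand (far flange at cols 267–384, row 103). The saddle jaws show at cols 282 and 373, row 147, and the launcher at (328,73). I'll work out the lateral alignment.

```bash
python3 - <<'E'
from h import *
w=np.load('w3.npz');c=dict(R=w['R'],t=w['t'],fx=w['f'],fy=w['f'],cx=w['cx'],cy=w['cy'])
for n,pp,z in(('base',((283,8),(372,8)),.010),('jaw',((282,147),(373,147)),.078),('laun',((297,73),(358,73)),.09),('coax',((328,28),(328,28)),.09),('flange top',((266,98),(385,98)),.037+.0414+.1),('tube far',((293,112),(357,112)),.1467-.0093+.0271+.004),('tube near',((297,330),(352,330)),.1467-.0093+.0271+.004)):
    a=[wonz(c,p,z) for p in pp];print(n,np.round(a,4).tolist(),np.mean(a,0).round(4))
print(-c['R'].T@c['t'])
E
```

```text
base [[0.6342, -0.2884], [0.6352, -0.3679]] [ 0.6347 -0.3281]
jaw [[0.515, -0.2968], [0.5156, -0.3597]] [ 0.5153 -0.3282]
laun [[0.5647, -0.3083], [0.5652, -0.3468]] [ 0.5649 -0.3276]
coax [[0.5945, -0.3276], [0.5945, -0.3276]] [ 0.5945 -0.3276]
flange top [[0.5476, -0.3047], [0.548, -0.347]] [ 0.5478 -0.3258]
tube far [[0.542, -0.3134], [0.5423, -0.3381]] [ 0.5421 -0.3257]
tube near [[0.4362, -0.3124], [0.4364, -0.3406]] [ 0.4363 -0.3265]
[ 0.54587888 -0.32508384  0.28928078]
```

```bash

python3 -m handwheel '{"gripper":[-1,-1,-1,-1,-1,-1,-1,-1],"slide":[[2.5,2.4,0],[0,0,20],[0,0,30],[0,0,22],[0,0,10],[0,0,3],[0,0,0],[0,0,0]],"yaw":[0,0,0,0,0,0,0,0]}' >/dev/null
python3 -m handwheel '{"gripper":[-1],"slide":[[0,0,0]],"yaw":[0]}' >/dev/null
python3 go.py .469 -.3278 .0463 0.5
```

```text
t 27.03 pos [ 0.4695 -0.3292  0.0638] rot [ 1.7992e+02 -1.2000e-01  3.4000e-01] open 0.0237 F [-0.4 -0.4 -2.5] grip 69.3
slide mm [-0.5 -1.4 17.5] yaw -0.0028
```

```bash

python3 -m handwheel '{"gripper":[-1,-1,-1,-1,-1,-1,-1],"slide":[[-0.3,-1,6],[0,0,5],[0,0,3],[0,0,1.5],[0,0,0],[0,0,0],[0,0,0]],"yaw":[0,0,0,0,0,0,0]}' |grep -E "ee|wrist"
python3 -m handwheel '{"gripper":[-1,-1,-1],"slide":[[0,0,1],[0,0,0],[0,0,0]],"yaw":[0,0,0]}' |grep -E "ee|wrist"
python3 go.py .469 -.3278 .0463 0.5
python3 - <<'E'
from workcell import camera
import cv2,numpy as np
s=camera('side')['img'][:,:,::-1];w=camera('wrist')['img'][:,:,::-1]
cv2.imwrite('pics/s2.png',np.vstack([w[:340],np.hstack([cv2.resize(s[240:400,260:480],(330,240)),np.zeros((240,310,3),np.uint8)])]))
E
```

```text
ee_pos: [0.4684, -0.3277, 0.0465]
wrist_force: [-0.5, 0.4, -2.3]
ee_pos: [0.4685, -0.3278, 0.0459]
wrist_force: [-1.1, 0.6, 2.9]
t 27.87 pos [ 0.4685 -0.3278  0.0459] rot [ 1.7998e+02 -3.0000e-02  3.4000e-01] open 0.024 F [-1.1  0.6  2.9] grip 69.9
slide mm [ 0.5  0.  -0.4] yaw -0.0029
```

View pics/s2.png

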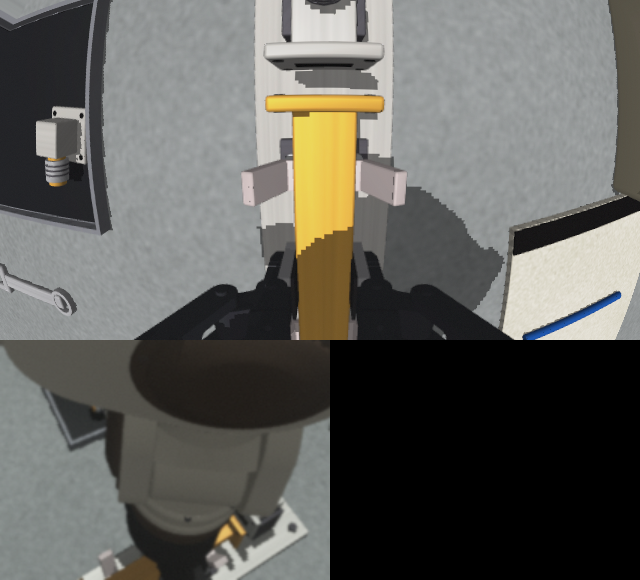

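The straight sits between the jaws, with its flange edge at row 95 and the launcher face at about row 58. That is 37 px, or about 13 mm, so it is centred. Releasing.

```bash

python3 -m handwheel '{"gripper":[-1,-0.3,0,0.3,0.3,0.3],"slide":[[0,0,0.3],[0,0,0],[0,0,0],[0,0,0],[0,0,0],[0,0,0]],"yaw":[0,0,0,0,0,0]}' |grep -E "ee|wrist|open"
python3 -m handwheel '{"gripper":[0.3,0.3,0.3,0.3,0.3,1,1],"slide":[[0,0,-12],[0,0,-30],[0,0,-40],[0,0,-40],[0,0,-20],[0,0,0],[0,0,0]],"yaw":[0,0,0,0,0,0,0]}' >/dev/null
python3 go.py .5163 .2687 .18 85.7
```

```text
ee_pos: [0.4684, -0.3277, 0.045]
wrist_force: [0.1, -0.5, 0.1]
opening: 0.0555
t 29.05 pos [ 0.469  -0.3281  0.1895] rot [ 1.7989e+02 -1.6000e-01  3.3000e-01] open 0.0775 F [ 0.1  0.1 -0.5] grip 0.0
slide mm [  50.8 -596.5    9.5] yaw -1.4899
```

```bash

python3 -m handwheel '{"gripper":[1,1,1,1,1,1,1,1],"slide":[[0,0,0],[0,0,0],[0,0,0],[0,0,0],[0,0,0],[0,0,0],[0,0,0],[0,0,0]],"yaw":[-0.124,-0.124,-0.124,-0.124,-0.124,-0.124,-0.124,-0.124]}' >/dev/null
python3 -m handwheel '{"gripper":[1,1,1,1,1,1,1,1],"slide":[[0,0,0],[0,0,0],[0,0,0],[0,0,0],[0,0,0],[17,0,0],[35,0,0],[35,0,0]],"yaw":[-0.124,-0.124,-0.124,-0.124,0,0,0,0]}' >/dev/null
python3 -m handwheel '{"gripper":[1,1,1,1,1,1,1,1],"slide":[[35,0,0],[35,0,0],[35,0,0],[35,0,0],[35,0,0],[35,0,0],[35,0,0],[35,0,0]],"yaw":[0,0,0,0,0,0,0,0]}' >/dev/null
python3 -m handwheel '{"gripper":[1,1,1,1,1,1,1],"slide":[[35,0,0],[35,0,0],[35,0,0],[35,0,0],[17,0,0],[0,0,0],[0,0,0]],"yaw":[0,0,0,0,0,0,0]}' >/dev/null
python3 go.py .5163 .2687 .18 85.7
python3 - <<'E'
from workcell import camera
import cv2,numpy as np
t=camera('top')['img'][:,:,::-1];s=camera('side')['img'][:,:,::-1]
cv2.imwrite('pics/s3.png',np.hstack([cv2.resize(t[150:310,440:540],(350,560),interpolation=2),cv2.resize(s[80:400,160:480],(440,440),interpolation=2)[:, :, :] if 0 else cv2.resize(s[60:400,180:460],(440,560),interpolation=2)]))
E
```

```text
t 31.63 pos [0.5081 0.1954 0.1862] rot [-1.7991e+02  6.0000e-02  8.5510e+01] open 0.0855 F [-0.2 -0.2 -0.3] grip 0.0
slide mm [73.8  2.4  6.2] yaw -0.0033
```

View pics/s3.png

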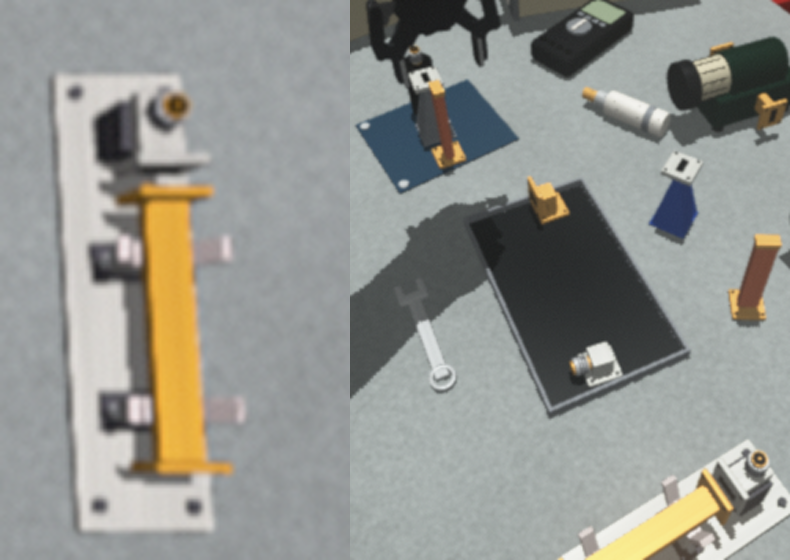

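The straight lies in both saddles, with ends at rows 188 and 472 and saddles at rows 250 and 410 (both mid 330). Everything else stands. Now the returns, termination first.

```bash

python3 -m handwheel '{"gripper":[1,1,1,1,1,1],"slide":[[20,0.8,0],[34,0.8,0],[19.5,0.8,0],[0,0,0],[0,0,0],[0,0,0]],"yaw":[-0.0033,0,0,0,0,0]}' >/dev/null
python3 go.py .5163 .2687 .079 85.7
```

```text
t 32.23 pos [0.5166 0.2666 0.1872] rot [-1.7999e+02  3.0000e-02  8.5680e+01] open 0.0857 F [-0.5  0.1  0.3] grip 0.0
slide mm [  2.1  -0.5 108.2] yaw -0.0004
```

```bash

python3 -m handwheel '{"gripper":[1,1,1,1,1,1,1],"slide":[[0,0,20],[0,0,35],[0,0,28],[0,0,15],[0,0,6],[0,0,0],[0,0,0]],"yaw":[0,0,0,0,0,0,0]}' >/dev/null
python3 go.py .5163 .2687 .079 85.7
```

```text
t 32.82 pos [0.517  0.2673 0.0844] rot [ 1.7994e+02 -3.0000e-02  8.5710e+01] open 0.0854 F [ 0.5 -0.   0.9] grip 0.0
slide mm [ 1.4 -0.8  5.4] yaw 0.0002
```

```bash

python3 -m handwheel '{"gripper":[1,1,1,1],"slide":[[1.4,-0.7,5],[0,0,0],[0,0,0],[0,0,0]],"yaw":[0,0,0,0]}' >/dev/null
python3 go.py .5163 .2687 .079 85.7
python3 -m handwheel '{"gripper":[-1,-1,-1,-1,-1,-1,-1,-1],"slide":[[0,0,0],[0,0,0],[0,0,0],[0,0,0],[0,0,0],[0,0,0],[0,0,0],[0,0,0]],"yaw":[0,0,0,0,0,0,0,0]}' 50 >/dev/null
python3 -m handwheel '{"gripper":[-1,-1,-1],"slide":[[0,0,0],[0,0,0],[0,0,0]],"yaw":[0,0,0]}' >/dev/null
python3 go.py .5163 .2687 .079 85.7
```

```text
t 33.15 pos [0.5162 0.2695 0.0788] rot [ 1.7996e+02 -3.0000e-02  8.5780e+01] open 0.0856 F [-0.3  0.3  0.7] grip 0.0
slide mm [-0.8  0.1 -0.2] yaw 0.0014
t 34.07 pos [0.516  0.2693 0.0782] rot [179.99  -0.    85.78] open 0.0123 F [-0.5  0.2  0.7] grip 52.0
slide mm [-0.6  0.3 -0.8] yaw 0.0013
```

```bash

python3 -m handwheel '{"gripper":[-1,-1,-1,-1,-1,-1,-1],"slide":[[0,0,-20],[0,0,-35],[0,0,-35],[-17,2.3,0],[-34,4.7,0],[-34,4.7,0],[-34,4.7,0]],"yaw":[0,0,0,0,0,0,0]}' >/dev/null
python3 -m handwheel '{"gripper":[-1,-1,-1,-1,-1,-1,-1,-1],"slide":[[-34,4.7,0],[-34,4.7,0],[-34,4.7,0],[-34,4.7,0],[-34,4.7,0],[-34,4.7,0],[-17,2.3,0],[0,0,0]],"yaw":[0,0,0,0,0,0,0,0]}' >/dev/null
python3 -m handwheel '{"gripper":[-1,-1,-1],"slide":[[0,0,0],[0,0,0],[0,0,0]],"yaw":[0,0,0]}' >/dev/null
python3 go.py .537 -.0736 .0792 85.7
```

```text
t 35.57 pos [ 0.5376 -0.0723  0.1681] rot [-1.7998e+02 -1.0000e-02  8.5840e+01] open 0.0121 F [-0.1  0.5 -1.6] grip 51.7
slide mm [-1.4 -0.5 88.9] yaw 0.0024
```

```bash

python3 -m handwheel '{"gripper":[-1,-1,-1,-1,-1,-1,-1,-1],"slide":[[-1.4,-0.5,20],[0,0,30],[0,0,22],[0,0,9],[0,0,4],[0,0,1],[0,0,0],[0,0,0]],"yaw":[0.0024,0,0,0,0,0,0,0]}' >/dev/null
python3 -m handwheel '{"gripper":[-1],"slide":[[0,0,0]],"yaw":[0]}' >/dev/null
python3 go.py .537 -.0736 .0792 85.7
```

```text
t 36.32 pos [ 0.5378 -0.0746  0.0835] rot [1.7988e+02 1.0000e-02 8.5640e+01] open 0.0119 F [ 0.1  0.3 -1.8] grip 51.6
slide mm [ 0.9 -0.9  4.3] yaw -0.001
```

```bash

python3 -m handwheel '{"gripper":[-1,-1,-1,-1],"slide":[[0.8,-0.8,1.5],[0,0,1],[0,0,0],[0,0,0]],"yaw":[-0.001,0,0,0]}' |grep wrist
python3 go.py .537 -.0736 .0792 85.7
python3 -m handwheel '{"gripper":[-1,-1,-1],"slide":[[0,0,1],[0,0,0],[0,0,0]],"yaw":[0,0,0]}' |grep wrist
python3 go.py .537 -.0736 .0792 85.7
```

```text
wrist_force: [-0.2, 0.1, -1.6]
t 36.65 pos [ 0.5363 -0.0737  0.0797] rot [-180.      0.     85.69] open 0.0119 F [-0.2  0.1 -1.6] grip 51.6
slide mm [0.2 0.6 0.5] yaw -0.0001
wrist_force: [-1.6, 0.2, 2.6]
t 36.9 pos [ 0.5366 -0.0738  0.0792] rot [179.95   0.    85.69] open 0.0124 F [-1.6  0.2  2.6] grip 52.2
slide mm [ 0.2  0.4 -0. ] yaw -0.0001
```

Contact on the spot. I'll release and go to the horn.

```bash

python3 -m handwheel '{"gripper":[-1,-0.5,0.2,1,1,1,1,1],"slide":[[0,0,0.3],[0,0,0],[0,0,0],[0,0,0],[0,0,0],[0,0,0],[0,0,0],[0,0,0]],"yaw":[0,0,0,0,0,0,0,0]}' |grep -E "ee|wrist|open"
python3 -m handwheel '{"gripper":[1,1,1,1,1,1,1,1],"slide":[[0,0,-20],[0,0,-35],[0,0,-35],[0,0,-15],[10,-1.2,0],[34.5,-4,0],[34.5,-4,0],[34.5,-4,0]],"yaw":[0,0,0,0,0,0,0,0]}' >/dev/null
python3 -m handwheel '{"gripper":[1,1,1,1,1,1,1,1],"slide":[[34.5,-4,0],[34.5,-4,0],[34.5,-4,0],[34.5,-4,0],[34.5,-4,0],[34.5,-4,0],[34.5,-4,0],[34.5,-4,0]],"yaw":[0,0,0,0,0,0,0,0]}' >/dev/null
python3 -m handwheel '{"gripper":[1,1,1,1],"slide":[[10,-1.2,0],[0,0,0],[0,0,0],[0,0,0]],"yaw":[0,0,0,0]}' >/dev/null
python3 go.py .5208 .3284 .0768 85.7
```

```text
ee_pos: [0.5363, -0.0737, 0.0783]
wrist_force: [0.6, -0.5, -0.0]
opening: 0.0857
t 39.23 pos [0.52   0.3273 0.183 ] rot [-1.7997e+02  4.0000e-02  8.5670e+01] open 0.0854 F [-0.4 -0.6  0.5] grip 0.0
slide mm [  1.2   0.7 106.2] yaw -0.0005
```

```bash

python3 -m handwheel '{"gripper":[1,1,1,1,1,1,1,1],"slide":[[0.5,0.9,20],[0,0,35],[0,0,28],[0,0,15],[0,0,6],[0,0,0],[0,0,0],[0,0,0]],"yaw":[0,0,0,0,0,0,0,0]}' >/dev/null
python3 go.py .5208 .3284 .0768 85.7
```

```text
t 39.9 pos [0.5219 0.3286 0.0813] rot [ 1.7988e+02 -8.0000e-02  8.5660e+01] open 0.0856 F [ 0.7 -0.5 -0.4] grip 0.0
slide mm [-0.3 -1.1  4.5] yaw -0.0007
```

```bash

python3 -m handwheel '{"gripper":[1,1,1,1],"slide":[[-0.1,-0.8,4],[0,0,0],[0,0,0],[0,0,0]],"yaw":[0,0,0,0]}' >/dev/null
python3 go.py .5208 .3284 .0768 85.7
python3 -m handwheel '{"gripper":[-1,-1,-1,-1,-1,-1,-1,-1],"slide":[[0,0,0],[0,0,0],[0,0,0],[0,0,0],[0,0,0],[0,0,0],[0,0,0],[0,0,0]],"yaw":[0,0,0,0,0,0,0,0]}' 60 >/dev/null
python3 go.py .5208 .3284 .0768 85.7
python3 -m handwheel '{"gripper":[-1,-1,-1,-1,-1,-1,-1],"slide":[[0,0,-20],[0,0,-35],[0,0,-35],[-17,2.3,0],[-34,4.7,0],[-34,4.7,0],[-34,4.7,0]],"yaw":[0,0,0,0,0,0,0]}' >/dev/null
python3 -m handwheel '{"gripper":[-1,-1,-1,-1,-1,-1,-1,-1],"slide":[[-34,4.7,0],[-34,4.7,0],[-34,4.7,0],[-34,4.7,0],[-34,4.7,0],[-34,4.7,0],[-17,2.3,0],[0,0,0]],"yaw":[0,0,0,0,0,0,0,0]}' >/dev/null
python3 -m handwheel '{"gripper":[-1,-1,-1],"slide":[[0,0,0],[0,0,0],[0,0,0]],"yaw":[0,0,0]}' >/dev/null
python3 go.py .5417 -.0147 .0778 85.7
```

```text
t 40.23 pos [0.5203 0.3287 0.0757] rot [ 1.7998e+02 -1.0000e-02  8.5700e+01] open 0.0855 F [-0.4 -1.  -0.7] grip 0.0
slide mm [-0.2  0.5 -1.1] yaw 0.0
t 40.9 pos [0.5203 0.3287 0.0757] rot [ 1.7998e+02 -2.0000e-02  8.5700e+01] open 0.0403 F [-1.6  1.4  4.1] grip 60.8
slide mm [-0.2  0.5 -1.1] yaw 0.0
t 42.4 pos [ 0.5414 -0.0131  0.1651] rot [-1.7998e+02 -1.0000e-02  8.5760e+01] open 0.0402 F [ 0.2 -0.2 -2.8] grip 60.9
slide mm [-1.6  0.5 87.3] yaw 0.001
```

```bash

python3 -m handwheel '{"gripper":[-1,-1,-1,-1,-1,-1,-1,-1],"slide":[[-0.5,0.1,20],[0,0,30],[0,0,22],[0,0,9],[0,0,3],[0,0,0],[0,0,0],[0,0,0]],"yaw":[0.001,0,0,0,0,0,0,0]}' |grep wrist
python3 go.py .5417 -.0144 .0767 85.7
```

```text
wrist_force: [-0.9, 0.6, -1.7]
t 43.07 pos [ 0.5424 -0.0143  0.0831] rot [ 1.7986e+02 -1.0000e-02  8.5660e+01] open 0.0399 F [-0.9  0.6 -1.7] grip 60.9
slide mm [-0.1 -0.7  6.4] yaw -0.0008
```

```bash

python3 -m handwheel '{"gripper":[-1,-1,-1,-1,-1],"slide":[[0,-0.5,2.5],[0,0,2],[0,0,0],[0,0,0],[0,0,0]],"yaw":[0,0,0,0,0]}' |grep wrist
python3 go.py .5417 -.0144 .0767 85.7
python3 -m handwheel '{"gripper":[-1,-1,-1],"slide":[[0,0,1],[0,0,0],[0,0,0]],"yaw":[0,0,0]}' |grep wrist
python3 go.py .5417 -.0144 .0767 85.7
```

```text
wrist_force: [-0.1, -0.7, -1.8]
t 43.48 pos [ 0.541  -0.0145  0.077 ] rot [180.     0.    85.63] open 0.0402 F [-0.1 -0.7 -1.8] grip 61.0
slide mm [0.2 0.6 0.3] yaw -0.0012
wrist_force: [-3.2, 0.7, 4.9]
t 43.73 pos [ 0.5412 -0.0145  0.0767] rot [179.95  -0.    85.64] open 0.0398 F [-3.2  0.7  4.9] grip 61.6
slide mm [0.1 0.5 0. ] yaw -0.0011
```

```bash

python3 -m handwheel '{"gripper":[-1,0,0.3,1,1,1,1,1],"slide":[[0,0,0],[0,0,0],[0,0,0],[0,0,0],[0,0,0],[0,0,0],[0,0,0],[0,0,0]],"yaw":[0,0,0,0,0,0,0,0]}' |grep -E "ee|wrist|open"
python3 -m handwheel '{"gripper":[1,1,1,1,1,1,1,1],"slide":[[0,0,-20],[0,0,-35],[0,0,-35],[0,0,-15],[10,-1.2,0],[34.5,-4,0],[34.5,-4,0],[34.5,-4,0]],"yaw":[0,0,0,0,0,0,0,0]}' >/dev/null
python3 -m handwheel '{"gripper":[1,1,1,1,1,1,1,1],"slide":[[34.5,-4,0],[34.5,-4,0],[34.5,-4,0],[34.5,-4,0],[34.5,-4,0],[34.5,-4,0],[34.5,-4,0],[34.5,-4,0]],"yaw":[0,0,0,0,0,0,0,0]}' >/dev/null
python3 -m handwheel '{"gripper":[1,1,1,1],"slide":[[10,-1.2,0],[0,0,0],[0,0,0],[0,0,0]],"yaw":[0,0,0,0]}' >/dev/null
python3 go.py .526 .3844 .055 85.7
```

```text
ee_pos: [0.541, -0.0145, 0.0758]
wrist_force: [-0.5, -0.8, 0.5]
opening: 0.0854
t 46.07 pos [0.5251 0.3865 0.1804] rot [-1.7997e+02  5.0000e-02  8.5610e+01] open 0.0853 F [ 0.1 -0.1  1.4] grip 0.0
slide mm [ -2.    1.1 125.4] yaw -0.0015
```

```bash

python3 -m handwheel '{"gripper":[1,1,1,1,1,1,1,1],"slide":[[-1.8,1.4,20],[0,0,35],[0,0,35],[0,0,22],[0,0,10],[0,0,0],[0,0,0],[0,0,0]],"yaw":[-0.0015,0,0,0,0,0,0,0]}' >/dev/null
python3 go.py .526 .3844 .055 85.7
```

```text
t 46.73 pos [0.5274 0.3857 0.0613] rot [ 1.7987e+02 -1.1000e-01  8.5690e+01] open 0.0854 F [ 0.5  0.6 -0.5] grip 0.0
slide mm [-1.4 -1.3  6.3] yaw -0.0002
```

```bash

python3 -m handwheel '{"gripper":[1,1,1,1],"slide":[[-1.2,-0.9,5],[0,0,0],[0,0,0],[0,0,0]],"yaw":[0,0,0,0]}' >/dev/null
python3 go.py .526 .3844 .055 85.7
python3 -m handwheel '{"gripper":[-1,-1,-1,-1,-1,-1,-1,-1],"slide":[[0,0,0],[0,0,0],[0,0,0],[0,0,0],[0,0,0],[0,0,0],[0,0,0],[0,0,0]],"yaw":[0,0,0,0,0,0,0,0]}' 60 >/dev/null
python3 go.py .526 .3844 .055 85.7
python3 -m handwheel '{"gripper":[-1,-1,-1,-1,-1,-1,-1],"slide":[[0,0,-20],[0,0,-35],[0,0,-35],[-17,2.3,0],[-34,4.7,0],[-34,4.7,0],[-34,4.7,0]],"yaw":[0,0,0,0,0,0,0]}' >/dev/null
python3 -m handwheel '{"gripper":[-1,-1,-1,-1,-1,-1,-1,-1],"slide":[[-34,4.7,0],[-34,4.7,0],[-34,4.7,0],[-34,4.7,0],[-34,4.7,0],[-34,4.7,0],[-17,2.3,0],[0,0,0]],"yaw":[0,0,0,0,0,0,0,0]}' >/dev/null
python3 -m handwheel '{"gripper":[-1,-1,-1],"slide":[[0,0,0],[0,0,0],[0,0,0]],"yaw":[0,0,0]}' >/dev/null
python3 go.py .547 .0437 .056 85.7
```

```text
t 47.07 pos [0.5255 0.3845 0.0543] rot [ 1.7997e+02 -2.0000e-02  8.5730e+01] open 0.0853 F [ 0.   0.5 -0.6] grip 0.0
slide mm [-0.1  0.5 -0.7] yaw 0.0006
t 47.73 pos [0.5256 0.3845 0.0542] rot [ 1.7997e+02 -2.0000e-02  8.5730e+01] open 0.0438 F [0.5 1.5 3.1] grip 61.6
slide mm [-0.1  0.4 -0.8] yaw 0.0005
t 49.23 pos [0.5466 0.0426 0.1435] rot [-179.96   -0.     85.78] open 0.0437 F [ 1.  -0.2 -3. ] grip 62.1
slide mm [ 1.1  0.3 87.5] yaw 0.0014
```

```bash

python3 -m handwheel '{"gripper":[-1,-1,-1,-1,-1,-1,-1,-1],"slide":[[1.1,0.3,20],[0,0,30],[0,0,22],[0,0,9],[0,0,2],[0,0,0],[0,0,0],[0,0,0]],"yaw":[0,0,0,0,0,0,0,0]}' |grep wrist
python3 go.py .5468 .0438 .0552 85.7
```

```text
wrist_force: [0.4, 0.2, -3.6]
t 49.9 pos [0.5482 0.0431 0.0626] rot [ 1.7986e+02 -2.0000e-02  8.5740e+01] open 0.0438 F [ 0.4  0.2 -3.6] grip 62.1
slide mm [ 0.6 -1.4  7.4] yaw 0.0007
```

```bash

python3 -m handwheel '{"gripper":[-1,-1,-1,-1,-1],"slide":[[0.5,-0.9,3],[0,0,2.3],[0,0,0],[0,0,0],[0,0,0]],"yaw":[0,0,0,0,0]}' |grep wrist
python3 go.py .5468 .0438 .0552 85.7
python3 -m handwheel '{"gripper":[-1,-1,-1],"slide":[[0,0,1],[0,0,0],[0,0,0]],"yaw":[0,0,0]}' |grep wrist
python3 go.py .5468 .0438 .0552 85.7
```

```text
wrist_force: [-0.3, -0.2, -3.3]
t 50.32 pos [0.5463 0.0434 0.0556] rot [-180.     -0.     85.72] open 0.0438 F [-0.3 -0.2 -3.3] grip 62.1
slide mm [0.4 0.4 0.4] yaw 0.0004
wrist_force: [-2.0, -0.2, 2.9]
t 50.57 pos [0.5466 0.0434 0.0552] rot [ 1.7996e+02 -1.0000e-02  8.5720e+01] open 0.0432 F [-2.  -0.2  2.9] grip 62.4
slide mm [ 0.4  0.2 -0. ] yaw 0.0004
```

Release, lift, clear the view toward the mat side, then compare with the start picture.

```bash

python3 -m handwheel '{"gripper":[-1,0,0.3,1,1,1,1,1],"slide":[[0,0,0],[0,0,0],[0,0,0],[0,0,0],[0,0,0],[0,0,0],[0,0,0],[0,0,0]],"yaw":[0,0,0,0,0,0,0,0]}' |grep -E "ee|wrist|open"
python3 -m handwheel '{"gripper":[1,1,1,1,1,1,1,1],"slide":[[0,0,-20],[0,0,-35],[0,0,-35],[0,0,-35],[0,0,-15],[20,-4,0],[34.5,-4,0],[34.5,-4,0]],"yaw":[0,0,0,0,0,0,0,0]}' >/dev/null
python3 -m handwheel '{"gripper":[1,1,1,1,1,1,1,1],"slide":[[34.5,-4,0],[34.5,-4,0],[34.5,-4,0],[34.5,-4,0],[34.5,-4,0],[34.5,-4,0],[34.5,-4,0],[34.5,-4,0]],"yaw":[0,0,0,0,0,0,0,0]}' >/dev/null
python3 -m handwheel '{"gripper":[1,1,1,1],"slide":[[0,0,0],[0,0,0],[0,0,0],[0,0,0]],"yaw":[0,0,0,0]}' >/dev/null
python3 - <<'E'
from workcell import camera
import cv2,numpy as np
t=camera('top')['img'][:,:,::-1];s=camera('side')['img'][:,:,::-1];t0=cv2.imread('pics/top0.png')
r=lambda i:cv2.resize(i,None,fx=2.5,fy=2.5,interpolation=2)
a=slice(150,250),slice(255,410)
d=np.abs(t[a].astype(int)-t0[a]).clip(0,255).astype(np.uint8)
g=lambda i,y,x,h,w:cv2.cvtColor(i[y:y+h,x:x+w],cv2.COLOR_BGR2GRAY).astype(np.float32)
for n,b in(('load',(180,290,40,22)),('horn',(188,318,40,30)),('term',(194,346,34,30)),('elbow',(170,262,30,30)),('adapter',(198,374,34,28)),('wrench',(270,278,35,85))):
    y,x,h,w=b[0],b[1],b[3],b[2]
    # template from start, located in the final image with subpixel phase correlation
    print(n,np.round(cv2.phaseCorrelate(g(t0,y,x,h,w),g(t,y,x,h,w),cv2.createHanningWindow((w,h),cv2.CV_32F)),2))if 0 else print(n,cv2.phaseCorrelate(g(t0,y,x,h,w),g(t,y,x,h,w),cv2.createHanningWindow((w,h),cv2.CV_32F)))
cv2.imwrite('pics/f1.png',np.vstack([np.hstack([r(t0[a]),r(t[a])]),np.hstack([r(d),cv2.resize(s[150:400,240:480],(388,250),interpolation=2)])]))
E
```

```text
ee_pos: [0.5464, 0.0435, 0.0545]
wrist_force: [0.0, 1.0, -0.9]
opening: 0.0853
load ((0.04920604315720567, 0.32120757954302803), 0.7684378484884898)
horn ((0.011343317448201162, 0.20687442776365117), 0.9552030603090922)
term ((0.03374807613642261, -0.02333884427035038), 0.9965810855229695)
elbow ((-0.11645950304555441, -0.1029475059118834), 0.8478173372480604)
adapter ((-0.11832575539346024, 0.046967283131753135), 0.9377091902273672)
wrench ((-0.06829361196728456, -0.07411263045104732), 0.895185704290131)
```

View pics/f1.png

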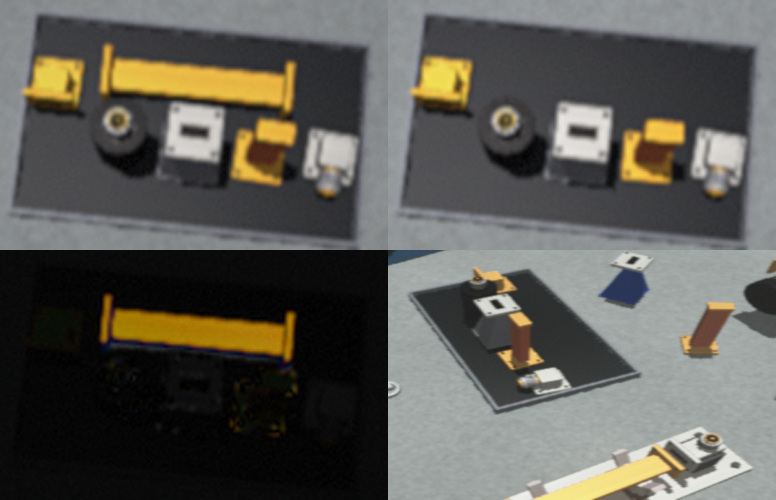

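The difference image shows only the missing straight. The three components are back within about 0.3 px (under 1 mm) and upright, the bystanders have not moved, and the straight is in the saddles.

```bash
python3 -c "
from workcell import ticket
print(ticket.job_done())"
```

```text
the job is handed in; nothing more can be done
None
```

The straight lies centred in the two saddles, and the horn, load and termination are back upright within about 1 mm of where they started. The elbow, adapter and wrench have not moved, and the job is handed in after about 53 s of the 141 s allowed.

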